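# Carry a tray of loose stoppers into a low UV hood

### The job

Carry the open tray of loose rubber stoppers by its handle, level so that no stopper falls out, into the bay of the low UV hood with its handle pointing out of the front. Set it flat on the bench inside the kerb, square and in the middle of the bay's width, with its back wall lightly pressing the sprung contact pad, wherever that pad has been set, then let go. Do not ram the pad or strike the hood, and leave everything else where it is.

Things in the scene. Friction and masses are not known exactly. Their poses are not given: they have to be found in the camera images.
- tray: open metal tray, 90 (its x) x 110 (its y) x 20 mm high, walls and floor 3 mm, 0.38 to 0.56 kg, black handle in front (its -x). Origin: centre of its underside; z up. Outer face of its back wall at x = +45 mm. Starts flat on the bench, right of the hood, its handle (-x) pointing roughly to the robot's right
- handle (a point): grip point on the tray's handle, in the tray's frame (-85, 0, 40) mm, axes as the tray's. The handle is a bar along the tray's x, 14 mm wide (y), 26 mm high (27 to 53 mm over the underside), reaching 98 mm from the tray's centre. The loaded tray's weight hangs about 80 mm from here: grip firmly (80 N or more)
- hood: fixed white UV hood, 170 (its x) x 175 (its y) x 205 mm high, a back wall with a lamp head reaching forward over the bay. Origin: middle of its footprint on the bench; open front faces its -x, roughly to the robot's right, its x roughly to the robot's left; sides open too above the kerb. Back wall's inner face at x = +73 mm. The bay has no floor: the tray stands on the bench
- head_edge (a point): middle of the lower front edge of the hood's lamp head, in the hood's frame (-85, 0, 125) mm. The head spans the full width from 125 (tubes to 115) to 195 mm high. When the tray is seated its grip point is 28 mm in front of this edge to 10 mm behind it, so an upright gripper hits the head: hold the handle with the tool leaning back to the hood's -x by about 40 degrees
- kerb (a point): middle of the front kerb's top, in the hood's frame (-80, 0, 12) mm. The kerb is 12 mm high and 6 mm wide, along the front (x -83 to -77 mm) and both sides (inner faces at y = +-75 mm) of the bay; the tray must be lifted over it, by the front or a side, and stand inside it without leaning on it
- pad_line (a point): on the back wall's inner face, in the hood's frame (73, 0, 21) mm, behind the rubber contact pad (70 mm wide, 10 to 32 mm high). The pad's free face is set anywhere from x = 17 to 43 mm in the hood's frame, told nowhere: feel for it with the tray's back wall, moving along +x. It yields 12 mm on a soft spring (1 N at first touch, 4 N at the end), then is solid
- stopper_a: rubber stopper, 28 mm across, 27 mm high, standing loose in the tray; origin at the centre of its underside
- stopper_b: rubber stopper, 28 mm across, 27 mm high, standing loose in the tray; origin at the centre of its underside
- stopper_c: rubber stopper, 22 mm across, 21 mm long, lying loose on its side in the tray, so it can roll; origin at the centre of one end face
- stopper_d: rubber stopper, 22 mm across, 21 mm long, lying loose on its side in the tray, so it can roll; origin at the centre of one end face
- tape: bystander: tape roll lying flat, 69 mm across, 19 high; origin at the centre of its underside; leave it alone
- pen: bystander: marker lying, 136 mm long, 12 thick; origin at the centre of its underside; leave it alone
- bench_timer: bystander: flat timer, 66x62x19 mm; origin at the centre of its underside; leave it alone
- spatula: bystander: spatula lying, 172 mm long, 14 thick; origin at the centre of its underside; leave it alone
- beaker: bystander: glass beaker, 54 mm across, 70 high; origin at the centre of its underside; leave it alone
- vial: bystander: amber vial, 42 mm across, 87 high; origin at the centre of its underside; leave it alone

How it is judged (in metres and radians):
On the way, in this order (a step that is already met when the one before it is completed fails the run):
1. the tray is lifted clear of the bench with all stoppers in it (height (world z) of tray above 0.018 m and x of stopper_a in the frame of tray between -0.045 and 0.045 m and y of stopper_a in the frame of tray between -0.055 and 0.055 m and z of stopper_a in the frame of tray between -0.002 and 0.035 m and x of stopper_b in the frame of tray between -0.045 and 0.045 m and y of stopper_b in the frame of tray between -0.055 and 0.055 m and z of stopper_b in the frame of tray between -0.002 and 0.035 m and x of stopper_c in the frame of tray between -0.045 and 0.045 m and y of stopper_c in the frame of tray between -0.055 and 0.055 m and z of stopper_c in the frame of tray between -0.002 and 0.035 m and x of stopper_d in the frame of tray between -0.045 and 0.045 m and y of stopper_d in the frame of tray between -0.055 and 0.055 m and z of stopper_d in the frame of tray between -0.002 and 0.035 m), for 0.2 s.
2. the tray, in the bay, presses the contact pad (x of tray in the frame of hood between -0.03 and 0.015 m and y of tray in the frame of hood between -0.015 and 0.015 m and contact force between tray and hood above 0.25 N), for 0.2 s.
At the end, for the whole second after the job is handed in: Tray flat on the bench inside the kerb (5 mm, 0.05 rad), within 15 mm of the bay's middle line and 0.1 rad of the hood's x, handle out of the front, pressing the pad with 0.25 N or more, at rest; all four stoppers in it; every bystander within 30 mm of its start (all of step 2 and z of tray in the frame of hood below 0.005 m and angle between tray's own z axis and vertical below 0.05 rad and angle between the x axis of tray and the x axis of hood, either way round below 0.1 rad and x of handle in the frame of hood below -0.06 m and linear speed of tray below 0.02 m/s and x of stopper_a in the frame of tray between -0.045 and 0.045 m and y of stopper_a in the frame of tray between -0.055 and 0.055 m and z of stopper_a in the frame of tray between -0.002 and 0.035 m and x of stopper_b in the frame of tray between -0.045 and 0.045 m and y of stopper_b in the frame of tray between -0.055 and 0.055 m and z of stopper_b in the frame of tray between -0.002 and 0.035 m and x of stopper_c in the frame of tray between -0.045 and 0.045 m and y of stopper_c in the frame of tray between -0.055 and 0.055 m and z of stopper_c in the frame of tray between -0.002 and 0.035 m and x of stopper_d in the frame of tray between -0.045 and 0.045 m and y of stopper_d in the frame of tray between -0.055 and 0.055 m and z of stopper_d in the frame of tray between -0.002 and 0.035 m and distance of each of tape, pen, bench_timer, spatula, beaker, vial from where it was at the start of the episode below 0.03 m); the robot touches nothing.
It fails at once if the tray is tilted more than 0.35 rad (20 degrees) (angle between tray's own z axis and vertical above 0.35 rad).
It fails at once if the tray is rammed against pad or hood with more than 15 N (contact force between tray and hood above 15 N).
It fails at once if the robot strikes the hood with more than 15 N (contact force between any of the arm, the fingers and hood above 15 N).
It also fails if it takes over 51 s, if anything falls off the work surface, if the arm or the gripper's body presses on something with over 40 N, if the wrist force passes 120 N, or if a joint passes its speed limit or range.

### The arm

A 6-joint arm with a two-finger parallel gripper is mounted at the origin on a cart in front of the work surface, level with it; the furniture and walls round the work are solid. World frame = base frame: x ahead of the robot, y to its left, z up, the work surface at z = 0. Lengths are in mm, angles in rad, forces in N, time in s.
With the tool pointing down it reaches from about 350 to 875 mm from the base axis. Payload 4.2 kg.
Tool frame: the origin (TCP) lies midway between the tips of the shut fingers; the grasp point (between the pads) lies 19 mm behind it (tcp_to_grasp is the distance from the TCP to the grasp point, in mm); z points along the fingers, y is the line along which they close (so a half turn about z gives the same grasp; the last joint's range is limited). The gripper opens to 85 mm and grips with 20 to 120 N. Pads are 22 mm wide; open, the fingers measure 114 mm over their backs; the gripper's body (76 mm by 85 mm) begins 54 mm behind the grasp point. The pads swing forward as they close: fully open they stand 13 mm farther back than shut.
Start: joints at [-1.08, 0.385, 0.008, 0, -1.194, -0.259], TCP at [143.599, -608.259, 231.312] pointing down, gripper open.
Joint ranges: [-3.14, 3.14], [-1.21, 2.06], [-1.07, 1.41], [-3.16, 2.05], [-2.99, -0.16], [-3.1, 3.1]. Speed limits (rad/s): [2.79, 2.79, 3.14, 3.14, 3.14, 3.14].

### API

Orientations are given as a unit quaternion [x, y, z, w].
In Python, from bench import read_state, get_image, job_done, tcp_to_grasp gives the robot as it stands.
- The arm moves only by the tool jog_arm, never from a script. Its argument "plan" is a list of rows, each a list of 3 entries, a list of its own where there are three numbers: the finger opening in mm, from 0 to 85.4, then the shift along the tool's x, y, z as a fraction of full scale, then the turn, a rotation vector about the tool's x, y, z as a fraction of full scale. A call has 1 to 10 rows; each row is the pose to reach, as a shift and turn from the pose commanded when the call began, along the tool's axes at that moment; what a row does not reach only later rows make up. Full scale, the value 1, is 0.1 m for a shift and 60 degrees for a turn. A row lasts 1/8 s, in which the tool goes at most 62.5 mm and 10.7 degrees, less where a joint would pass 70% of its speed; a pose out of reach is approached as far as the arm can. A call with a number of a shift or a turn outside -1 to 1 is refused whole. A call with a gripper value outside its range is refused whole. The fingers move at their own pace and stop on an object; the grip force is fixed at half the most. Time passes only in rows, so rows that repeat a pose let the fingers close. It gives the time, the measured TCP pose, the force, the opening and the grip force at its end, in the units of the state.
- read_state(): the state, without advancing time (a new reading comes with each control period).
- get_image(name): name is "scene" or "top"; returns a dict with "img" (420x560x3 uint8, red, green, blue), "range_z" (420x560 float32, mm along the optical axis (not along the pixel's ray), 0 where there is no reading), "intrinsics" (3x3 intrinsics, pixels), "extrinsics" (4x4, takes a point from camera to world coordinates). Camera axes: x right, y down, z forward; pixel columns grow to the right and rows downward; lengths in mm; the calibration is good to about 2 mm. A picture is of the moment at which its call begins.
- job_done(): hands the job in; it is judged then, once.
The state is a dict: "clock": time; "joints": joint angles; "joint_vel": joint speeds; "joint_efforts": joint torques, N m; "position": TCP position; "ee_rot": TCP orientation; "contact_force": force on the tool from outside, world axes, zero at the start; "wrist_torque": the same for the moment, N m; "gripper_width": finger opening in mm; "grasp_force": force on a finger pad.
Only numpy, scipy, OpenCV 4.12 (cv2) and the standard library are available. Lean on these libraries where they do the work, as an engineer would, in place of code of your own. Each camera call takes 0.05 s, during which the arm holds its last target. There are 200 camera calls.

## Working session

There is one attempt and no reset: what is moved stays moved. The work goes in short steps, Python scripts to look and compute and a tool call to move; the robot and the scene stay as the last step left them, time stands still between calls to the robot, and variables do not carry over. Pictures are saved under pics/ and viewed, at most 10 in all, crops included, and the job is handed in when it is done.

Besides the shell and the picture viewer there is one more tool, called after ">>>" as name([rows], argument=value, ...), one row to a line, values as JSON. jog_arm: Moves the arm, as the interface text tells. Its arguments: {"type":"object","properties":{"plan":{"type":"array"}},"required":["plan"]}

```bash
mkdir -p pics; ls
cat > h.py <<'E'
import numpy as np, cv2, pickle
from bench import *
def grab(n,tag):
    d=get_image(n); pickle.dump(d,open(f'{tag}.pkl','wb')); cv2.imwrite(f'pics/{tag}.png',d['img'][:,:,::-1]); return d
def cloud(d):
    z=d['range_z'].astype(float);K=d['intrinsics'];v,u=np.mgrid[:z.shape[0],:z.shape[1]]
    P=np.stack([(u-K[0][2])/K[0][0]*z,(v-K[1][2])/K[1][1]*z,z,np.ones_like(z)],-1)
    W=P@np.array(d['extrinsics']).T; W=W[...,:3]; W[z==0]=np.nan; return W
E
python3 - <<'E'
from h import *
for n in('scene','top'):
    d=grab(n,n+'0'); print(np.round(d['intrinsics'],1).tolist(),np.round(d['extrinsics'],3).tolist())
print(read_state(),tcp_to_grasp)
a=[cv2.imread(f'pics/{n}0.png') for n in('scene','top')]
cv2.imwrite('pics/both.png',cv2.resize(np.vstack(a),(400,600)))
E
```

```text
pics
[[458.7, 0.0, 279.9], [0.0, 458.7, 207.1], [0.0, 0.0, 1.0]] [[-0.715, -0.497, 0.491, -59.544], [-0.699, 0.522, -0.489, 656.099], [-0.013, -0.693, -0.721, 998.293], [0.0, 0.0, 0.0, 1.0]]
[[414.4, 0.0, 279.6], [0.0, 414.4, 204.5], [0.0, 0.0, 1.0]] [[0.003, -0.99, 0.14, 413.442], [-1.0, -0.004, -0.005, 15.161], [0.005, -0.14, -0.99, 1220.501], [0.0, 0.0, 0.0, 1.0]]
{'clock': 0.1, 'joints': array([-1.08039223e+00,  3.85460776e-01,  6.75130325e-03, -4.17555719e-04,
       -1.19402465e+00, -2.58602778e-01]), 'joint_vel': array([ 1.05008873e-05, -3.64849835e-03,  3.64548782e-03,  2.88542027e-03,
       -1.12801332e-03, -2.05296015e-04]), 'joint_efforts': array([-3.85147960e-04, -3.93318343e+01,  1.88930690e+01,  4.19791684e+00,
       -2.57619584e-03,  3.83301327e-06]), 'position': array([ 143.47018322, -607.76275939,  230.34059727]), 'ee_rot': array([-1.15564809e-01,  9.93299451e-01,  9.72729661e-04, -1.73823370e-04]), 'contact_force': array([ 0.55099746, -0.42712384,  0.5321684 ]), 'wrist_torque': array([-0.07443241, -0.02812326, -0.08453585]), 'grasp_force': 0.0, 'gripper_width': 85.3956319872813} 18.700000000000003
```

View pics/top0.png

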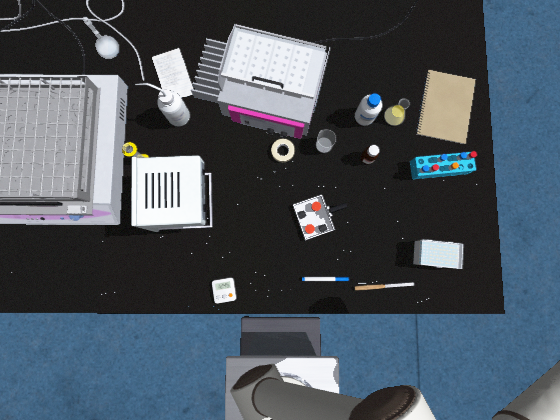

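View pics/scene0.png

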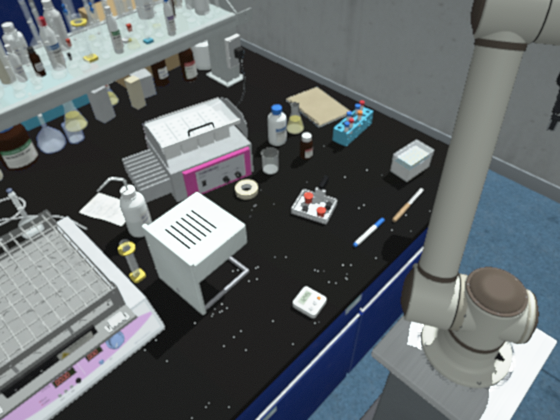

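The top view shows the hood's top at (133–203, 157–228) with its kerb at about x 205–212. The tray is at (313, 217) with its handle out to (345, 208), the tape at (282, 150), the beaker at (326, 142) and the vial at (371, 154). Next I'll measure with depth.

Run:
```python
from h import *
D={n:pickle.load(open(n+'0.pkl','rb')) for n in('top','scene')}
def rect(W,m,name):
    p=W[m][:,:2].astype(np.float32); r=cv2.minAreaRect(p); print(name,len(p),np.round(cv2.boxPoints(r)).tolist(),'c',np.round(r[0],1),np.round(r[1],1),round(r[2],2),'zmed',np.round(np.median(W[m][:,2]),1))
for n,d in D.items():
    W=cloud(d);X,Y,Z=W[...,0],W[...,1],W[...,2]; print(n)
    inh=(X>300)&(X<640)&(Y>150)&(Y<480)
    rect(W,(X>250)&(X<650)&(Y>170)&(Y<430)&(Z>185)&(Z<230),'hoodtop')
    rect(W,(X>300)&(X<600)&(Y>150)&(Y<215)&(Z>6)&(Z<20),'kerb')
    t=(X>300)&(X<520)&(Y>-200)&(Y<0)
    rect(W,t&(Z>14)&(Z<70),'tray all')
    rect(W,t&(Z>44)&(Z<70),'handle')
    g=d['img'].astype(int); br=(g.min(-1)>110)
    rect(W,t&(Z>10)&(Z<26)&br,'traybright')
    print('bench z',np.nanmedian(Z[(X>250)&(X<320)&(Y>-50)&(Y<100)]))
    for nm,b in dict(tape=(520,600,50,130),beaker=(540,640,-50,30),vial=(510,600,-160,-80),pen=(200,290,-120,50),spat=(190,280,-280,-90),timer=(180,290,180,280)).items():
        m=(X>b[0])&(X<b[1])&(Y>b[2])&(Y<b[3])&(Z>7); 
        if m.sum()>5: rect(W,m,nm)
```

```text
top
hoodtop 3993 [[503.0, 376.0], [511.0, 205.0], [658.0, 212.0], [650.0, 383.0]] c [580.5 293.9] [147.1 171.8] 2.68 zmed 197.1
kerb 395 [[300.0, 210.0], [302.0, 147.0], [600.0, 153.0], [599.0, 216.0]] c [450.3 181.9] [298.8  63. ] 1.12 zmed 16.9
tray all 196 [[362.0, -59.0], [366.0, -182.0], [524.0, -176.0], [519.0, -53.0]] c [ 442.6 -117.2] [157.3 123. ] 2.17 zmed 23.2
handle 0 [[0.0, 0.0], [0.0, 0.0], [0.0, 0.0], [0.0, 0.0]] c [0. 0.] [0. 0.] 0.0 zmed nan
traybright 158 [[365.0, -55.0], [366.0, -151.0], [519.0, -149.0], [518.0, -53.0]] c [ 441.8 -101.8] [153.3  95.8] 0.74 zmed 14.2
bench z 1.4525896324996665
tape 9 [[521.0, 52.0], [558.0, 29.0], [596.0, 91.0], [559.0, 114.0]] c [558.5  71.6] [73.  43.3] 58.43 zmed 7.5
beaker 66 [[541.0, 26.0], [541.0, -50.0], [638.0, -50.0], [637.0, 26.0]] c [589.1 -12. ] [96.7 75.6] 0.29 zmed 19.3
vial 333 [[510.0, -159.0], [599.0, -160.0], [600.0, -81.0], [511.0, -80.0]] c [ 555. -120.] [79.4 89.2] 89.66 zmed 28.1
pen 1810 [[200.0, 47.0], [200.0, -120.0], [289.0, -120.0], [289.0, 47.0]] c [244.7 -36.4] [ 89.4 167. ] 0.06 zmed 675.5
spat 2061 [[2
[... 475 characters left out ...]
zmed 20.1
handle 0 [[0.0, 0.0], [0.0, 0.0], [0.0, 0.0], [0.0, 0.0]] c [0. 0.] [0. 0.] 0.0 zmed nan
traybright 144 [[358.0, -53.0], [361.0, -152.0], [523.0, -146.0], [520.0, -48.0]] c [440.5 -99.6] [162.   98.8] 1.8 zmed 14.4
bench z -268.14534945485957
beaker 69 [[539.0, -29.0], [541.0, -51.0], [587.0, -47.0], [585.0, -25.0]] c [563.3 -37.8] [45.8 22.4] 5.1 zmed 15.2
vial 316 [[509.0, -158.0], [598.0, -160.0], [599.0, -81.0], [511.0, -80.0]] c [ 554.4 -119.9] [78.7 88.5] 88.96 zmed 23.7
pen 1253 [[185.0, -74.0], [251.0, -126.0], [267.0, -106.0], [200.0, -54.0]] c [225.9 -89.9] [25.1 84.1] 52.15 zmed 666.7
spat 75 [[191.0, -93.0], [256.0, -119.0], [264.0, -100.0], [198.0, -74.0]] c [227.1 -96.9] [20.5 70.6] 68.26 zmed 667.4
  return _methods._mean(a, axis=axis, dtype=dtype,
  ret = ret.dtype.type(ret / rcount)
```

Run:
```python
import cv2,numpy as np
a=cv2.imread('pics/top0.png')[180:250,270:370]; b=cv2.imread('pics/scene0.png')[170:230,280:340]
c=cv2.imread('pics/top0.png')[145:240,125:225]
f=lambda i:cv2.resize(i,(380,300),interpolation=cv2.INTER_CUBIC)
cv2.imwrite('pics/crop.png',np.vstack([np.hstack([f(a),f(b)]),np.hstack([f(c),f(c)])]))
```

```text
(no output)
```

View pics/crop.png

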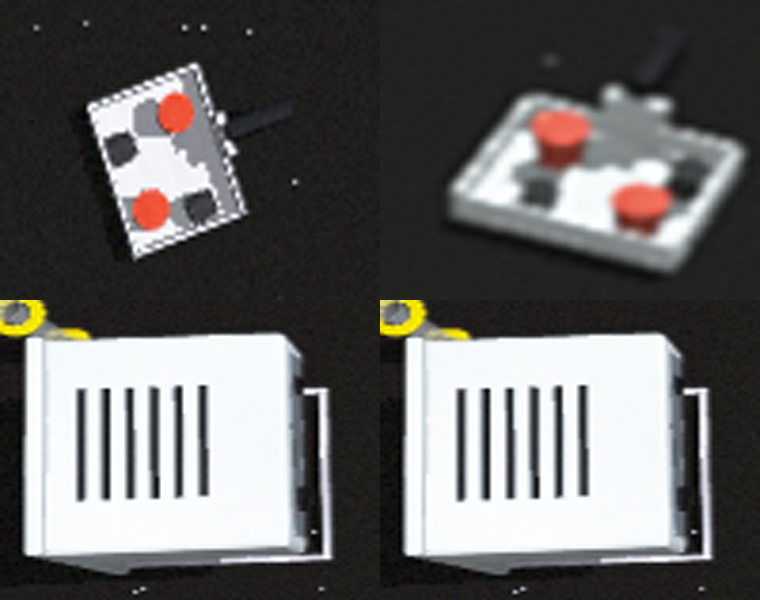

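Crop shows the tray rim corners near top-view px (294,204), (322,195), (334,230), (306,240), handle tip at (347,205). The kerb's front outer corners are near (212,173) and (212,226). Depth looks noisy, so I'll refine by casting rays.

```bash
cat >> h.py <<'E'
def cast(d,uv,z):
    uv=np.atleast_2d(uv).astype(float);K=np.array(d['intrinsics']);E=np.array(d['extrinsics'])
    r=np.c_[(uv-K[[0,1],2])/K[[0,1],[0,1]],np.ones(len(uv))]@E[:3,:3].T;o=E[:3,3]
    return (o+r*((z-o[2])/r[:,2])[:,None])[:,:2]
def proj(d,P):
    K=np.array(d['intrinsics']);E=np.linalg.inv(d['extrinsics']);p=np.atleast_2d(P)@E[:3,:3].T+E[:3,3];p=p@K.T;return p[:,:2]/p[:,2:]
def show(name,p):
    r=cv2.minAreaRect(p.astype(np.float32));print(name,'c',np.round(r[0],1),np.round(r[1],1),round(r[2],2),np.round(cv2.boxPoints(r)).tolist())
E
python3 - <<'E'
from h import *
D={n:pickle.load(open(n+'0.pkl','rb')) for n in('top','scene')}
def big(m,c):
    m=m.astype(np.uint8);n,l,s,_=cv2.connectedComponentsWithStats(m);k=max(range(1,n),key=lambda i:s[i,4]);return np.argwhere(l==k)[:,::-1]
# tray
for n,(u0,u1,v0,v1) in dict(top=(285,345,188,250),scene=(285,340,182,225)).items():
    d=D[n];g=d['img'].astype(int);m=np.zeros(g.shape[:2],bool);m[v0:v1,u0:u1]=(g.max(-1)>75)[v0:v1,u0:u1]
    p=big(m,0);show('tray '+n,cast(d,p,20));
    hm=np.zeros_like(m)
d=D['top'];g=d['img'].astype(int)
print('handle pix grey (top)');print(g[200:216,328:352].mean(-1).astype(int))
print('hood: kerb front corners',cast(d,[[211.8,172.9],[211.8,226.4]],12).round(1).tolist())
gm=(g.min(-1)>120);m=np.zeros_like(gm);m[145:240,205:216]=gm[145:240,205:216];p=big(m,0);show('kerbfront',cast(d,p,12))
m=np.zeros_like(gm);m[145:235,132:202]=(g.min(-1)>200)[145:235,132:202];p=big(m,0);show('hoodtop@195',cast(d,p,195))
d=D['scene'];g=d['img'].astype(int)
print('handle scene');print(g[172:192,312:330].mean(-1).astype(int))
E
```

```text
tray top c [549.2 -92.5] [112.4  99. ] 19.44 [[480.0, -64.0], [513.0, -158.0], [619.0, -120.0], [586.0, -27.0]]
tray scene c [543.8 -93.2] [120.  135.3] 19.21 [[465.0, -49.0], [509.0, -177.0], [623.0, -137.0], [578.0, -10.0]]
handle pix grey (top)
[[ 31  28  31  29  31  29  28  30  31  28  31  28  31  28  27  29  34  28
   25  30  30  30  31  28]
 [ 26  28  33  27  34  31  28  27  26  29  27  28  30  34  28  27  29  29
   32  29  31  32  24  24]
 [ 30  29  30  28  31  31  28  32  27  30  30  31  28  28  32  30  29  24
   27  29  22  28  31  27]
 [ 31  29  31  27  23  32  26  25  26  30  29  29  34  28  26  25  29  32
   34  32  31  27  27  23]
 [ 33  31  27  29  29  22  30  30  25  33  30  27  28  34  30  39  37  38
   37  32  27  31  27  29]
 [ 44  32  30  29  24  27  31  23  21  28  30  30  35  38  37  39  42  43
   42  27  29  31  28  31]
 [173  66   6  18   9  14  19  24  30  42  37  40  39  42  41  47  46  44
   45  31  33  28  29  26]
 [249 105  17  22  28  32  37  38  42  38  41  45  47  45  46  47  38  30
   28  27  27  32  29  30]
 [246 108  32  39  39  43  41  44  41  43  4
[... 1858 characters left out ...]
 43  31  23  25  30  32]
 [ 32  34  32  32  33  32  32  30  34  41  44  45  37  28  23  27  31  32]
 [ 34  33  33  32  33  31  32  32  39  43  47  43  31  21  24  29  34  33]
 [ 33  32  31  30  29  29  28  31  36  44  44  36  24  24  26  31  33  33]
 [ 34  31  31  42  60  59  37  24  28  35  35  26  21  25  29  33  33  33]
 [ 33  30  37  84 136 129  76  29  17  20  20  18  19  26  31  32  33  33]
 [ 31  27  51 125 195 185 116  58  30  26  38  40  35  30  31  30  33  33]
 [ 27  26  57 132 193 185 136  98  71  72 103 118 108  76  40  30  32  32]
 [ 57  36  55 114 151 151 140 127 113 119 164 201 194 138  63  28  32  31]
 [121  82  73 110 135 135 135 135 133 141 175 213 211 151  68  30  31  32]]
```

```bash
cat >> h.py <<'E'
from scipy.spatial.transform import Rotation as R
TRAY=(548.,-88.,109.4); HOOD=(595.3,294.3,92.6)
def toolR(yaw,lean,pitch=0):
    s,c=np.sin(np.radians(lean)),np.cos(np.radians(lean))
    return R.from_euler('z',yaw,degrees=True)*R.from_matrix(np.array([[-c,0,s],[0,1,0],[-s,0,-c]]))
def plan(cx,cy,cz,yaw,lean=42,back=0,hx=-85,st=None):
    "tray centre pose (world mm, deg) -> shift/turn fractions in the tool frame; back = retreat along tool z"
    st=st or read_state(); T=toolR(yaw,lean); A=R.from_quat(st['ee_rot'])
    g=np.array([cx,cy,cz])+R.from_euler('z',yaw,degrees=True).apply([hx,0,40])
    tcp=g+T.apply([0,0,tcp_to_grasp-back])
    sh=A.inv().apply(tcp-st['position'])/100; rv=(A.inv()*T).as_rotvec(degrees=True)/60
    print('tcp',tcp.round(1),'shift',sh.round(3).tolist(),'turn',rv.round(3).tolist())
def hoodpt(x,y=0):
    a=np.radians(HOOD[2]);return HOOD[0]+x*np.cos(a)-y*np.sin(a),HOOD[1]+x*np.sin(a)+y*np.cos(a)
def traypose(st=None,yawonly=False,hx=-85):
    "tray centre from tool pose assuming rigid grip at handle point"
E
python3 - <<'E'
from h import *
d=pickle.load(open('top0.pkl','rb'));s=pickle.load(open('scene0.pkl','rb'))
t=R.from_euler('z',TRAY[2],degrees=True).apply([[-98,7,53],[-98,-7,53],[-60,7,53],[-60,-7,53],[45,55,20],[45,-55,20],[-45,55,20],[-45,-55,20]])+[TRAY[0],TRAY[1],0]
print(proj(d,t).round(1).tolist());print(proj(s,t).round(1).tolist())
print('vial,beaker,tape',cast(d,[[371,148],[326,135],[283,150]],[80]).round().tolist())
plan(548,-88,0,109.4,back=110); plan(548,-88,0,109.4)
E
```

```text
[[347.1, 206.3], [345.4, 201.7], [334.6, 210.7], [332.9, 206.1], [304.8, 239.5], [292.1, 203.9], [333.9, 229.3], [321.0, 194.0]]
[[327.5, 175.3], [323.2, 174.0], [323.0, 183.0], [318.6, 181.7], [324.7, 218.8], [289.9, 207.5], [335.5, 198.6], [301.8, 188.3]]
vial,beaker,tape [[738.0, -249.0], [775.0, -122.0], [731.0, 0.0]]
tcp [ 596.5 -225.8  107.8] shift [-5.287, 2.675, 1.23] turn [-0.583, -0.524, -1.523]
tcp [ 572.1 -156.4   26.1] shift [-5.208, 3.405, 2.048] turn [-0.583, -0.524, -1.523]
```

>>> jog_arm([
  [85, [-1, 0.6, 0], [-0.29, -0.26, -0.76]],
  [85, [-1, 0.6, 0], [-0.29, -0.26, -0.76]],
  [85, [-1, 0.6, 0], [-0.29, -0.26, -0.76]],
  [85, [-1, 0.6, 0], [-0.29, -0.26, -0.76]],
  [85, [-1, 0.6, 0], [-0.29, -0.26, -0.76]],
])

```text
clock: 0.72
position: [227.1, -526.8, 230.8]
ee_rot: [-0.488, 0.85, 0.162, 0.115]
contact_force: [0.8, 0.1, -0.8]
gripper_width: 84.8
grasp_force: 0.0
```

Run:
```python
from h import *
print(read_state()['joints'].round(2),read_state()['position'].round())
plan(548,-88,0,109.4,back=110)
```

```text
[-1.01  0.49  0.21 -0.24 -1.61  0.52] [ 227. -527.  231.]
tcp [ 596.5 -225.8  107.8] shift [-3.787, -1.987, 2.434] turn [-0.291, -0.263, -0.759]
```

>>> jog_arm([
  [85, [-1, -0.5, 0.6], [-0.29, -0.26, -0.76]],
  [85, [-1, -0.5, 0.6], [-0.29, -0.26, -0.76]],
  [85, [-1, -0.5, 0.6], [-0.29, -0.26, -0.76]],
  [85, [-1, -0.5, 0.6], [-0.29, -0.26, -0.76]],
  [85, [-1, -0.5, 0.6], [-0.29, -0.26, -0.76]],
  [85, [-1, -0.5, 0.6], [-0.29, -0.26, -0.76]],
])

```text
clock: 1.48
position: [323.2, -448.0, 200.9]
ee_rot: [0.761, -0.542, -0.292, -0.205]
contact_force: [-0.7, -0.1, -0.0]
gripper_width: 84.4
grasp_force: 0.0
```

Run:
```python
from h import *
print(read_state()['joints'].round(2),read_state()['position'].round())
plan(548,-88,0,109.4,back=110)
```

```text
[-0.81  0.66  0.32 -0.29 -1.9   1.15] [ 323. -448.  201.]
tcp [ 596.5 -225.8  107.8] shift [-0.282, -3.315, 1.485] turn [0.0, -0.003, -0.005]
```

>>> jog_arm([
  [85, [-0.1, -1, 0.4], [0, 0, 0]],
  [85, [-0.1, -1, 0.4], [0, 0, 0]],
])

```text
clock: 1.72
position: [406.7, -382.4, 179.3]
ee_rot: [0.761, -0.543, -0.29, -0.205]
contact_force: [0.3, -0.2, 0.9]
gripper_width: 84.8
grasp_force: 0.0
```

>>> jog_arm([
  [85, [-0.1, -1, 0.4], [0, 0, 0]],
  [85, [-0.1, -1, 0.4], [0, 0, 0]],
])

```text
clock: 1.98
position: [490.3, -316.8, 156.0]
ee_rot: [0.761, -0.543, -0.29, -0.205]
contact_force: [-0.1, -0.4, 0.7]
gripper_width: 84.6
grasp_force: 0.0
```

>>> jog_arm([
  [85, [-0.1, -1, 0.4], [0, 0, 0]],
  [85, [-0.1, -1, 0.4], [0, 0, 0]],
  [85, [-0.1, -1, 0.4], [0, 0, 0]],
])

```text
clock: 2.35
position: [573.6, -250.5, 131.7]
ee_rot: [0.762, -0.541, -0.291, -0.205]
contact_force: [-1.0, 0.1, -0.6]
gripper_width: 85.1
grasp_force: 0.0
```

Run:
```python
from h import *
print(read_state()['joints'].round(2),read_state()['position'].round())
plan(548,-88,0,109.4,back=110)
plan(548,-88,0,109.4,back=0)
```

```text
[-0.42  0.76  0.42 -0.51 -1.75  0.8 ] [ 574. -250.  132.]
tcp [ 596.5 -225.8  107.8] shift [0.041, -0.299, 0.282] turn [0.001, -0.005, -0.003]
tcp [ 572.1 -156.4   26.1] shift [0.035, -0.3, 1.382] turn [0.001, -0.005, -0.003]
```

>>> jog_arm([
  [85, [0.04, -0.3, 0.28], [0, 0, 0]],
  [85, [0.04, -0.3, 0.28], [0, 0, 0]],
  [85, [0.04, -0.3, 0.6], [0, 0, 0]],
  [85, [0.04, -0.3, 0.9], [0, 0, 0]],
  [85, [0.04, -0.3, 0.9], [0, 0, 0]],
])

```text
clock: 2.98
position: [579.8, -189.7, 62.2]
ee_rot: [0.761, -0.542, -0.292, -0.205]
contact_force: [-0.0, -0.7, 0.6]
gripper_width: 85.0
grasp_force: 0.0
```

Run:
```python
from h import *
plan(548,-88,0,109.4)
a=grab('top','t1')['img'][170:250,280:380];b=grab('scene','s1')['img'][130:230,250:375]
f=lambda i:cv2.resize(i[:,:,::-1],(400,320),interpolation=cv2.INTER_CUBIC)
cv2.imwrite('pics/c1.png',np.hstack([f(a),f(b)]))
```

```text
tcp [ 572.1 -156.4   26.1] shift [-0.014, -0.038, 0.496] turn [0.001, -0.004, -0.006]
```

View pics/c1.png

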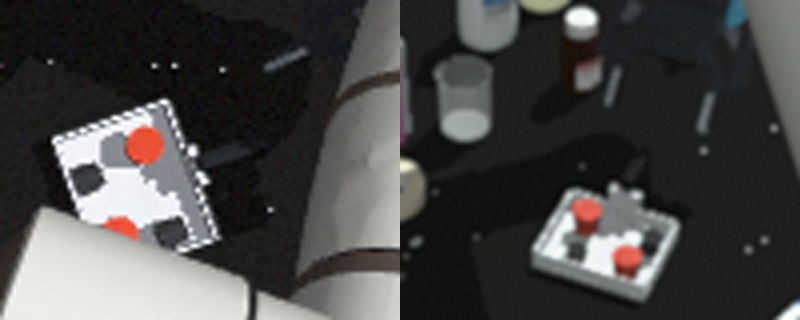

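Fingers (scene crop at (612,87) and (707,112)) straddle the line of the handle (637,165), and the tray hasn't moved. Advancing and closing.

>>> jog_arm([
  [85, [-0.01, -0.04, 0.25], [0, 0, 0]],
  [85, [-0.01, -0.04, 0.48], [0, 0, 0]],
  [85, [-0.01, -0.04, 0.5], [0, 0, 0]],
  [0, [-0.01, -0.04, 0.5], [0, 0, 0]],
  [0, [-0.01, -0.04, 0.5], [0, 0, 0]],
  [0, [-0.01, -0.04, 0.5], [0, 0, 0]],
  [0, [-0.01, -0.04, 0.5], [0, 0, 0]],
  [0, [-0.01, -0.04, 0.5], [0, 0, 0]],
])

```text
clock: 4.08
position: [573.9, -156.8, 26.4]
ee_rot: [0.762, -0.542, -0.291, -0.205]
contact_force: [-2.5, -1.3, 2.8]
gripper_width: 13.2
grasp_force: 59.3
```

>>> jog_arm([
  [0, [-0.02, 0, -0.02], [0, 0, 0]],
  [0, [-0.05, 0, -0.06], [0, 0, 0]],
  [0, [-0.1, 0, -0.11], [0, 0, 0]],
  [0, [-0.13, 0, -0.15], [0, 0, 0]],
  [0, [-0.13, 0, -0.15], [0, 0, 0]],
])

```text
clock: 4.7
position: [574.8, -156.7, 46.3]
ee_rot: [0.762, -0.542, -0.29, -0.205]
contact_force: [0.7, 0.7, -6.0]
gripper_width: 13.1
grasp_force: 58.5
```

Run:
```python
from h import *
s=read_state();print(s['contact_force'],s['wrist_torque'],s['grasp_force'])
for n,(v0,v1,u0,u1) in dict(scene=(130,230,250,375),top=(170,250,280,380)).items():
    d=grab(n,n+'2')
a=pickle.load(open('top2.pkl','rb'))['img'][170:250,280:380];b=pickle.load(open('scene2.pkl','rb'))['img'][130:230,250:375]
f=lambda i:cv2.resize(i[:,:,::-1],(400,320),interpolation=cv2.INTER_CUBIC)
cv2.imwrite('pics/c2.png',np.hstack([f(a),f(b)]))
```

```text
[ 0.72166239  0.65678815 -6.00096964] [-2.57518764 -0.96197302  0.00515938] 58.474279046058655
```

View pics/c2.png

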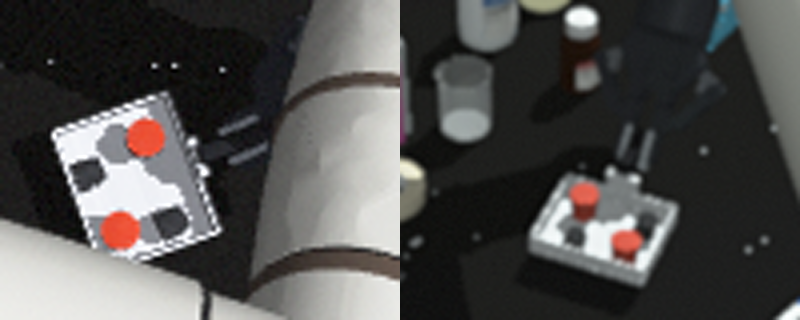

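```bash
cat >> h.py <<'E'
def tri(p,q,d1,d2):
    P=[np.array(d['intrinsics'])@np.linalg.inv(d['extrinsics'])[:3] for d in(d1,d2)]
    x=cv2.triangulatePoints(P[0],P[1],np.array(p,float).T,np.array(q,float).T);return (x[:3]/x[3]).T
E
python3 - <<'E'
from h import *
from scipy.optimize import least_squares
for k,pt,ps in (('0',[[293.7,204.5],[306.1,240.2],[322.1,195.2],[333.9,229.7]],None),('2',[[293.25,203.25],None,[323,193.25],[334.75,229]],None)):
    d=pickle.load(open('top'+k+'.pkl','rb'));s=pickle.load(open('scene'+k+'.pkl','rb'))
    # scene corners: subpixel-ish by minAreaRect-free approxPoly of bright mask
    for n,D,b in(('top',d,(285,345,188,250)),('scene',s,(285,342,180,225))):
        g=D['img'].astype(int);m=np.zeros(g.shape[:2],np.uint8);m[b[2]:b[3],b[0]:b[1]]=(g.max(-1)>75)[b[2]:b[3],b[0]:b[1]]
        c=max(cv2.findContours(m,cv2.RETR_EXTERNAL,cv2.CHAIN_APPROX_NONE)[0],key=cv2.contourArea)
        print(k,n,cv2.approxPolyDP(cv2.convexHull(c),1.6,True)[:,0].tolist())
    # red stopper tops (world z by triangulating centroids)
    C=[]
    for D in(d,s):
        g=D['img'].astype(int);m=((g[...,0]>180)&(g[...,1]<110)&(g[...,2]<100)).astype(np.uint8);m[:,:280]=0;m[:,345:]=0;m[:180]=0;m[250:]=0
        n,l,st,ce=cv2.connectedComponentsWithStats(m);C.append(ce[1:][st[1:,4]>8])
        print('red',C[-1].round(1).tolist(),st[1:,4])
    # pair: top-view sorted by row vs scene
    a=C[0][np.argsort(C[0][:,1])][:2];b=C[1][np.argsort(C[1][:,0])][:2]
    print('tri',tri(a,b,d,s).round(1).tolist())
E
```

```text
0 top [[321, 194], [332, 215], [334, 229], [305, 240], [293, 204]]
0 scene [[302, 189], [318, 187], [325, 189], [336, 198], [336, 205], [326, 223], [291, 212], [291, 206]]
red [[315.8, 205.9], [309.2, 228.6]] [64 63]
red [[307.9, 195.7], [320.5, 210.4]] [23 26  3]
tri [[577.7, -97.2, 23.9], [511.3, -77.7, 22.9]]
2 top [[321, 193], [332, 212], [335, 227], [330, 249], [285, 249], [285, 226], [293, 202]]
2 scene [[302, 184], [315, 182], [324, 184], [336, 194], [326, 218], [290, 207], [291, 200]]
red [[316.0, 203.9], [309.5, 227.2]] [68 70]
red [[307.2, 190.4], [320.5, 205.0]] [40 36]
tri [[580.4, -95.7, 45.5], [512.9, -77.2, 44.9]]
```

The tray is lifted level: both red stoppers rose about 22 mm for a 20 mm lift. Transporting to the front of the bay.

Run:
```python
from h import *
for x in (-150,-100,-60,-26): 
    print(x,np.round(hoodpt(x),1)); plan(*hoodpt(x),24,92.6)
```

```text
-150 [602.1 144.5]
tcp [605.4  72.   50.1] shift [-1.567, -1.045, 1.333] turn [0.186, -0.006, 0.205]
-100 [599.8 194.4]
tcp [603.1 122.   50.1] shift [-1.925, -1.188, 1.651] turn [0.186, -0.006, 0.205]
-60 [598.  234.4]
tcp [601.3 161.9  50.1] shift [-2.212, -1.302, 1.906] turn [0.186, -0.006, 0.205]
-26 [596.5 268.3]
tcp [599.8 195.9  50.1] shift [-2.455, -1.399, 2.122] turn [0.186, -0.006, 0.205]
```

>>> jog_arm([
  [0, [-0.04, -0.03, 0.03], [0.005, 0, 0.005]],
  [0, [-0.12, -0.08, 0.1], [0.015, 0, 0.015]],
  [0, [-0.22, -0.15, 0.18], [0.03, 0, 0.03]],
  [0, [-0.33, -0.22, 0.28], [0.04, 0, 0.045]],
  [0, [-0.44, -0.29, 0.37], [0.055, 0, 0.06]],
  [0, [-0.55, -0.37, 0.46], [0.07, 0, 0.075]],
  [0, [-0.65, -0.43, 0.55], [0.08, 0, 0.085]],
  [0, [-0.73, -0.49, 0.61], [0.09, 0, 0.095]],
  [0, [-0.78, -0.52, 0.66], [0.093, -0.003, 0.1]],
  [0, [-0.8, -0.53, 0.67], [0.093, -0.003, 0.102]],
])

```text
clock: 6.05
position: [589.9, -40.3, 48.6]
ee_rot: [0.72, -0.595, -0.276, -0.227]
contact_force: [0.1, -0.1, -5.8]
gripper_width: 12.9
grasp_force: 58.5
```

Run:
```python
from h import *
plan(*hoodpt(-150),26,92.6); s=read_state();print(s['wrist_torque'],s['joints'].round(2))
```

```text
tcp [605.4  72.   52.1] shift [-0.823, -0.365, 0.69] turn [0.094, -0.003, 0.103]
[-2.80636718 -0.56312244 -0.01849831] [-0.17  0.71  0.11 -0.69 -1.35  0.65]
```

>>> jog_arm([
  [0, [-0.04, -0.02, 0.03], [0.005, 0, 0.005]],
  [0, [-0.12, -0.05, 0.1], [0.015, 0, 0.015]],
  [0, [-0.22, -0.1, 0.19], [0.03, 0, 0.03]],
  [0, [-0.33, -0.15, 0.28], [0.04, 0, 0.045]],
  [0, [-0.44, -0.2, 0.37], [0.055, 0, 0.06]],
  [0, [-0.56, -0.25, 0.47], [0.07, 0, 0.075]],
  [0, [-0.67, -0.3, 0.56], [0.08, 0, 0.085]],
  [0, [-0.75, -0.33, 0.63], [0.09, 0, 0.095]],
  [0, [-0.8, -0.35, 0.67], [0.094, -0.003, 0.1]],
  [0, [-0.82, -0.365, 0.69], [0.094, -0.003, 0.103]],
])

```text
clock: 7.3
position: [605.5, 71.7, 52.0]
ee_rot: [0.675, -0.645, -0.259, -0.248]
contact_force: [0.2, 0.2, -5.6]
gripper_width: 13.1
grasp_force: 58.5
```

Run:
```python
from h import *
plan(*hoodpt(-150),26,92.6); plan(*hoodpt(-60),26,92.6); s=read_state();print(s['wrist_torque'],s['joints'].round(2),s['contact_force'])
d=grab('top','top3');e=grab('scene','scene3')
a=d['img'][140:250,120:300];b=e['img'][180:320,140:340]
f=lambda i:cv2.resize(i[:,:,::-1],(400,280),interpolation=cv2.INTER_CUBIC)
cv2.imwrite('pics/c3.png',np.hstack([f(a),f(b)]))
```

```text
tcp [605.4  72.   52.1] shift [-0.004, 0.001, 0.002] turn [-0.001, 0.0, -0.0]
tcp [601.3 161.9  52.1] shift [-0.672, 0.002, 0.604] turn [-0.001, 0.0, -0.0]
[-2.8065216  -0.10234426 -0.00688945] [-0.03  0.65  0.03 -0.81 -1.17  0.49] [ 0.21103415  0.15158846 -5.57514468]
```

View pics/c3.png

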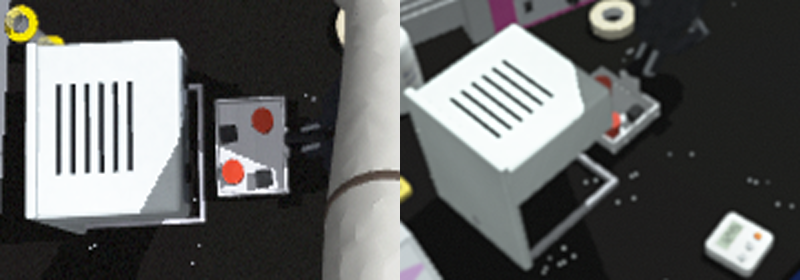

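Tray level in front of the bay, with rim corners in the crop at (216,99), (284,96), (288,194), (217,196). The kerb front runs along x≈203, rows 85–221. Checking the offset.

Run:
```python
from h import *
d=pickle.load(open('top3.pkl','rb'))
g=d['img'].astype(int).max(-1)
m=np.zeros(g.shape,np.uint8);m[175:222,214:252]=(g>60)[175:222,214:252]
c=max(cv2.findContours(m,cv2.RETR_EXTERNAL,cv2.CHAIN_APPROX_NONE)[0],key=cv2.contourArea)[:,0]
show('tray@46',cast(d,c,46)); 
q=np.array([[216,99],[284,96],[288,194],[217,196]])/[400/180,280/110]+[120,140];show('eye@46',cast(d,q,46))
k=np.array([[203,85],[203,221]])/[400/180,280/110]+[120,140];print('kerb',cast(d,k,12).round(1),cast(d,k,12).mean(0))
print('expected tray c',hoodpt(-150),'kerb',hoodpt(-83))
```

```text
tray@46 c [600.4 143.4] [113.   93.8] 3.1 [[541.0, 187.0], [546.0, 94.0], [659.0, 100.0], [654.0, 193.0]]
eye@46 c [599.7 142.3] [112.  91.] 2.05 [[542.0, 186.0], [545.0, 95.0], [657.0, 99.0], [654.0, 190.0]]
kerb [[676.9 212.5]
 [517.7 208.4]] [597.29357725 210.46477617]
expected tray c (np.float64(602.104448219388), np.float64(144.45441453139279)) kerb (np.float64(599.065128014728), np.float64(211.3854427073707))
```

>>> jog_arm([
  [0, [-0.03, 0, 0.03], [0, 0, 0]],
  [0, [-0.09, 0, 0.08], [0, 0, 0]],
  [0, [-0.18, 0, 0.16], [0, 0, 0]],
  [0, [-0.28, 0, 0.25], [0, 0, 0]],
  [0, [-0.38, 0, 0.34], [0, 0, 0]],
  [0, [-0.48, 0, 0.43], [0, 0, 0]],
  [0, [-0.57, 0, 0.51], [0, 0, 0]],
  [0, [-0.63, 0, 0.57], [0, 0, 0]],
  [0, [-0.67, 0, 0.6], [0, 0, 0]],
  [0, [-0.67, 0, 0.6], [0, 0, 0]],
])

```text
clock: 8.65
position: [601.5, 161.5, 52.3]
ee_rot: [0.675, -0.645, -0.259, -0.248]
contact_force: [0.2, -0.3, -6.1]
gripper_width: 13.3
grasp_force: 58.5
```

Run:
```python
from h import *
plan(*hoodpt(-60),26,92.6); plan(*hoodpt(-35),20,92.6);plan(*hoodpt(-27),16,92.6); s=read_state();print(s['contact_force'],s['wrist_torque'])
```

```text
tcp [601.3 161.9  52.1] shift [-0.002, 0.002, 0.004] turn [-0.001, 0.0, 0.0]
tcp [600.2 186.9  46.1] shift [-0.148, 0.002, 0.216] turn [-0.001, 0.0, 0.0]
tcp [599.8 194.9  42.1] shift [-0.18, 0.002, 0.3] turn [-0.001, 0.0, 0.0]
[ 0.2418468  -0.34248178 -6.07289299] [-2.76546427 -0.1598035   0.05159594]
```

>>> jog_arm([
  [0, [-0.04, 0, 0.06], [0, 0, 0]],
  [0, [-0.09, 0, 0.13], [0, 0, 0]],
  [0, [-0.13, 0, 0.19], [0, 0, 0]],
  [0, [-0.15, 0, 0.22], [0, 0, 0]],
  [0, [-0.16, 0, 0.25], [0, 0, 0]],
  [0, [-0.17, 0, 0.27], [0, 0, 0]],
  [0, [-0.18, 0, 0.29], [0, 0, 0]],
  [0, [-0.18, 0, 0.29], [0, 0, 0]],
])

```text
clock: 9.65
position: [600.1, 194.1, 42.7]
ee_rot: [0.675, -0.645, -0.259, -0.248]
contact_force: [-0.9, -0.5, -5.1]
gripper_width: 13.0
grasp_force: 58.6
```

Run:
```python
from h import *
for z in (4,3,2): plan(*hoodpt(-26),z,92.6)
s=read_state();print(s['contact_force'],s['wrist_torque'],s['joints'])
```

```text
tcp [599.8 195.9  30.1] shift [0.071, 0.002, 0.106] turn [-0.001, 0.0, -0.0]
tcp [599.8 195.9  29.1] shift [0.078, 0.002, 0.113] turn [-0.001, 0.0, -0.0]
tcp [599.8 195.9  28.1] shift [0.084, 0.002, 0.121] turn [-0.001, 0.0, -0.0]
[-0.93095973 -0.46425382 -5.11361954] [-2.72573316 -0.14837109  0.03554118] [ 0.15983621  0.63667667 -0.00414462 -0.88019316 -1.04016332  0.39525721]
```

>>> jog_arm([
  [0, [0.02, 0, 0.04], [0, 0, 0]],
  [0, [0.04, 0, 0.07], [0, 0, 0]],
  [0, [0.06, 0, 0.1], [0, 0, 0]],
  [0, [0.07, 0, 0.11], [0, 0, 0]],
  [0, [0.07, 0, 0.11], [0, 0, 0]],
])

```text
clock: 10.28
position: [600.0, 196.2, 29.7]
ee_rot: [0.675, -0.645, -0.259, -0.248]
contact_force: [0.2, -0.1, -5.3]
gripper_width: 13.3
grasp_force: 58.5
```

Run:
```python
from h import *
for i in range(3):
    get_image('top'); s=read_state();print(s['contact_force'].round(2),s['wrist_torque'].round(3),s['position'].round(2))
plan(*hoodpt(-22),2.5,92.6)
```

```text
[ 0.59 -0.24 -6.51] [-2.83  -0.116  0.031] [600.05 196.2   29.89]
[-0.81  0.16 -6.42] [-2.765e+00 -1.420e-01  1.000e-03] [600.11 196.19  30.  ]
[ 0.43 -0.43 -5.77] [-2.769 -0.152 -0.012] [600.14 196.23  30.07]
tcp [599.6 199.9  28.6] shift [-0.018, 0.004, 0.036] turn [-0.001, 0.0, 0.0]
```

```bash
cat > f.py <<'E'
from h import *
F=[];T=[]
for i in range(6):
    get_image('top'); s=read_state();F.append(s['contact_force']);T.append(s['wrist_torque'])
a=np.radians(HOOD[2]);tc=s['position']-toolR(HOOD[2],42).apply([0,0,tcp_to_grasp]);dx=tc[:2]-HOOD[:2]
print('F',np.mean(F,0).round(2),'T',np.mean(T,0).round(3),'pos',s['position'].round(1),'tray hood x',round(dx@[np.cos(a),np.sin(a)]+85,1),'y',round(dx@[-np.sin(a),np.cos(a)],1),'t',s['clock'])
E
echo
```

```text
(no output)
```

>>> jog_arm([
  [0, [-0.01, 0, 0.015], [0, 0, 0]],
  [0, [-0.02, 0, 0.03], [0, 0, 0]],
  [0, [-0.025, 0, 0.03], [0, 0, 0]],
])

```text
clock: 10.8
position: [599.7, 200.3, 29.3]
ee_rot: [0.675, -0.645, -0.259, -0.248]
contact_force: [-0.2, -0.8, -5.8]
gripper_width: 13.3
grasp_force: 58.5
```

```bash
python3 f.py
```

```text
F [-0.08 -0.24 -5.89] T [-2.783 -0.136 -0.   ] pos [599.8 200.   29.4] tray hood x -21.9 y -0.3 t 11.1
```

>>> jog_arm([
  [0, [-0.015, 0, 0.013], [0, 0, 0]],
  [0, [-0.03, 0, 0.027], [0, 0, 0]],
  [0, [-0.03, 0, 0.027], [0, 0, 0]],
])

```text
clock: 11.48
position: [599.6, 204.4, 29.4]
ee_rot: [0.675, -0.645, -0.259, -0.248]
contact_force: [0.2, -0.4, -4.9]
gripper_width: 13.4
grasp_force: 58.5
```

```bash
python3 f.py
```

```text
F [-0.37  0.17 -5.81] T [-2.789 -0.128 -0.014] pos [599.7 204.1  29.3] tray hood x -17.8 y -0.3 t 11.775
```

>>> jog_arm([
  [0, [-0.015, 0, 0.013], [0, 0, 0]],
  [0, [-0.03, 0, 0.027], [0, 0, 0]],
  [0, [-0.03, 0, 0.027], [0, 0, 0]],
])

```text
clock: 12.15
position: [599.4, 208.4, 29.4]
ee_rot: [0.675, -0.645, -0.259, -0.248]
contact_force: [0.1, 0.0, -6.4]
gripper_width: 13.2
grasp_force: 58.6
```

```bash
python3 f.py
```

```text
F [ 0.    0.35 -5.67] T [-2.783 -0.129  0.006] pos [599.5 208.1  29.4] tray hood x -13.8 y -0.3 t 12.45
```

>>> jog_arm([
  [0, [-0.015, 0, 0.013], [0, 0, 0]],
  [0, [-0.03, 0, 0.027], [0, 0, 0]],
  [0, [-0.03, 0, 0.027], [0, 0, 0]],
])

```text
clock: 12.82
position: [599.2, 212.5, 29.4]
ee_rot: [0.675, -0.645, -0.259, -0.248]
contact_force: [0.5, 0.4, -5.6]
gripper_width: 12.9
grasp_force: 58.5
```

```bash
python3 f.py
```

```text
F [ 0.19 -0.14 -5.87] T [-2.786 -0.14   0.016] pos [599.3 212.1  29.4] tray hood x -9.8 y -0.3 t 13.125
```

>>> jog_arm([
  [0, [-0.015, 0, 0.013], [0, 0, 0]],
  [0, [-0.03, 0, 0.027], [0, 0, 0]],
  [0, [-0.03, 0, 0.027], [0, 0, 0]],
])

```text
clock: 13.5
position: [599.2, 216.2, 29.4]
ee_rot: [0.675, -0.645, -0.259, -0.248]
contact_force: [1.2, -1.7, -4.9]
gripper_width: 13.3
grasp_force: 58.7
```

```bash
python3 f.py
```

```text
F [-0.29 -1.29 -5.24] T [-2.971 -0.113 -0.012] pos [599.1 216.1  29.4] tray hood x -5.8 y -0.3 t 13.8
```

Contact felt: Fy −1.3 N, and the torque stepped. I'll press 3 mm more, then lower.

>>> jog_arm([
  [0, [-0.01, 0, 0.01], [0, 0, 0]],
  [0, [-0.022, 0, 0.02], [0, 0, 0]],
  [0, [-0.022, 0, 0.02], [0, 0, 0]],
])

```text
clock: 14.18
position: [599.0, 219.2, 29.3]
ee_rot: [0.675, -0.645, -0.259, -0.248]
contact_force: [-0.2, -1.2, -5.1]
gripper_width: 13.5
grasp_force: 58.8
```

```bash
python3 f.py
```

```text
F [-0.39 -2.07 -5.03] T [-3.033e+00 -1.220e-01  2.000e-03] pos [599.  219.1  29.3] tray hood x -2.8 y -0.3 t 14.475
```

>>> jog_arm([
  [0, [0.007, 0, 0.008], [0, 0, 0]],
  [0, [0.014, 0, 0.016], [0, 0, 0]],
  [0, [0.02, 0, 0.022], [0, 0, 0]],
  [0, [0.02, 0, 0.022], [0, 0, 0]],
])

```text
clock: 14.98
position: [599.1, 219.2, 26.6]
ee_rot: [0.675, -0.645, -0.259, -0.248]
contact_force: [-0.4, -1.8, -3.3]
gripper_width: 13.5
grasp_force: 58.9
```

```bash
python3 f.py
```

```text
F [ 0.01 -2.03 -3.28] T [-2.701 -0.051 -0.013] pos [599.1 219.2  26.5] tray hood x -2.7 y -0.4 t 15.275
```

>>> jog_arm([
  [0, [0.005, 0, 0.005], [0, 0, 0]],
  [0, [0.007, 0, 0.008], [0, 0, 0]],
  [0, [0.007, 0, 0.008], [0, 0, 0]],
])

```text
clock: 15.65
position: [599.2, 219.1, 26.3]
ee_rot: [0.675, -0.645, -0.259, -0.248]
contact_force: [-1.2, -4.7, 3.3]
gripper_width: 13.0
grasp_force: 59.9
```

```bash
python3 f.py
```

```text
F [-1.07 -4.63  4.29] T [-1.707  0.457  0.295] pos [599.2 219.1  26.3] tray hood x -2.8 y -0.5 t 15.95
```

>>> jog_arm([
  [0, [-0.003, 0, -0.003], [0, 0, 0]],
  [20, [-0.003, 0, -0.003], [0, 0, 0]],
  [40, [-0.003, 0, -0.003], [0, 0, 0]],
  [60, [-0.003, 0, -0.003], [0, 0, 0]],
  [60, [-0.003, 0, -0.003], [0, 0, 0]],
  [60, [-0.003, 0, -0.003], [0, 0, 0]],
])

```text
clock: 16.7
position: [599.0, 219.3, 25.7]
ee_rot: [0.675, -0.645, -0.259, -0.248]
contact_force: [0.5, -0.8, -0.6]
gripper_width: 60.1
grasp_force: 0.0
```

```bash
python3 f.py
python3 - <<'E'
from h import *
e=grab('scene','scene4')['img'][180:320,140:340];d=grab('top','top4')['img'][140:250,120:300]
f=lambda i:cv2.resize(i[:,:,::-1],(400,280),interpolation=cv2.INTER_CUBIC)
cv2.imwrite('pics/c4.png',np.hstack([f(d),f(e)]))
E
```

```text
F [-0.11 -0.08 -0.22] T [-1.343 -0.056  0.017] pos [599.  219.2  25.8] tray hood x -2.7 y -0.3 t 17.0
```

View pics/c4.png

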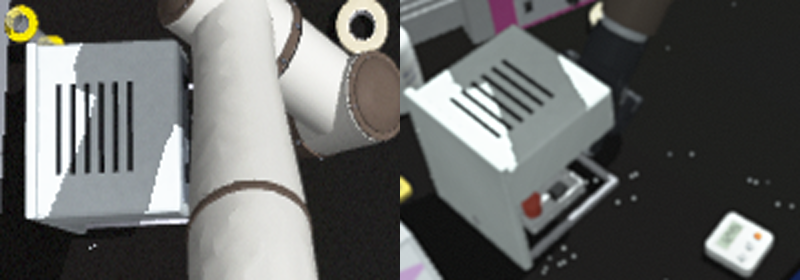

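Released: the tray sits in the bay, seen through its open side at (560,190) in the crop, a red stopper inside. Retreating along the tool axis.

>>> jog_arm([
  [60, [0, 0, -0.1], [0, 0, 0]],
  [60, [0, 0, -0.25], [0, 0, 0]],
  [60, [0, 0, -0.5], [0, 0, 0]],
  [60, [0, 0, -0.8], [0, 0, 0]],
  [60, [0, 0, -1], [0, 0, 0]],
  [60, [0, 0, -1], [0, 0, 0]],
])

```text
clock: 17.85
position: [603.0, 151.1, 102.1]
ee_rot: [0.675, -0.645, -0.258, -0.249]
contact_force: [0.4, 0.2, -0.2]
gripper_width: 59.9
grasp_force: 0.0
```

>>> jog_arm([
  [60, [0.3, 0, -0.6], [0, 0, 0]],
  [60, [0.6, 0, -1], [0, 0, 0]],
  [60, [1, 0, -1], [0, 0, 0]],
  [60, [1, 0, -1], [0, 0, 0]],
  [60, [1, 0, -1], [0, 0, 0]],
])

```text
clock: 18.48
position: [608.0, 12.1, 106.9]
ee_rot: [0.675, -0.645, -0.26, -0.248]
contact_force: [-1.0, 0.2, -0.3]
gripper_width: 60.2
grasp_force: 0.0
```

Run:
```python
from h import *
e=grab('scene','scene5')['img'][190:320,180:330];d=grab('top','top5')['img'][140:250,120:300]
f=lambda i:cv2.resize(i[:,:,::-1],(400,340),interpolation=cv2.INTER_CUBIC)
cv2.imwrite('pics/c5.png',np.hstack([f(d),f(e)]))
s=pickle.load(open('scene5.pkl','rb'));a=R.from_euler('z',HOOD[2],degrees=True)
# predicted seated handle tip / rim corners in both views (tray at hood x -2.7)
P=a.apply(np.array([[-98,7,53],[-98,-7,53],[-45,55,20],[-45,-55,20]])+[-2.7,0,0])+[HOOD[0],HOOD[1],0]
D=pickle.load(open('top5.pkl','rb'))
print(((proj(D,P)-[120,140])*[400/180,340/110]).round().tolist(),((proj(s,P)-[180,190])*[400/150,340/130]+[400,0]).round().tolist())
```

```text
[[211.0, 183.0], [211.0, 168.0], [175.0, 241.0], [174.0, 126.0]] [[536.0, 132.0], [526.0, 125.0], [534.0, 208.0], [460.0, 152.0]]
```

View pics/c5.png

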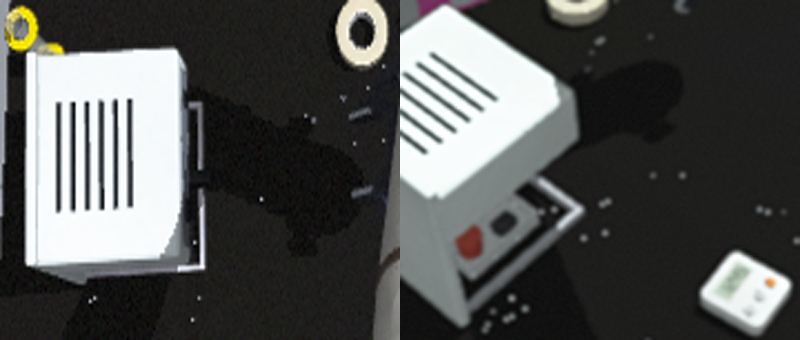

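```bash
python3 -c "
from bench import *
print(job_done())"
```

```text
the job is handed in; nothing more can be done
None
```

The job is handed in with no verdict shown: the tray was set on the bench in the bay's middle, handle out of the front, pressed about 4 mm into the pad (about 2 N) and released; after release I didn't re-measure the pad contact, and could see only one side of the tray, red stopper inside.

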